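# Fit a crock's two-part lid, then lift the cover off alone

### The arm

A 6-joint arm with a two-finger parallel gripper is mounted at the origin on a cart in front of the work surface, level with it; the furniture and walls round the work are solid. World frame = base frame: x ahead of the robot, y to its left, z up, the work surface at z = 0. Lengths are in m, angles in rad, forces in N, time in s.
With the tool pointing down it reaches from about 0.375 to 0.975 m from the base axis. Payload 3.8 kg.
Tool frame: the origin (TCP) lies where the fingers leave the gripper's body, on its centre line; the fingertips stand 73 mm ahead of it and the grasp point (between the pads) lies 54 mm ahead of it (nose_length is the distance from the TCP to the fingertips, in m); z points along the fingers, y is the line along which they close (so a half turn about z gives the same grasp; the last joint's range is limited). The gripper opens to 85 mm and grips with 20 to 120 N. Pads are 22 mm wide; open, the fingers measure 114 mm over their backs; the gripper's body (76 mm by 85 mm) begins 54 mm behind the grasp point. The pads swing forward as they close: fully open they stand 13 mm farther back than shut.
Start: joints at [-1.315, 0.264, 1.604, -0, 1.274, -0.037], TCP at [0.195, -0.646, 0.304] pointing down, gripper open.
Joint ranges: [-2.63, 2.63], [-0.94, 2.18], [0.31, 2.57], [-1.31, 4.45], [0, 2.66], [-2.55, 2.55]. Speed limits (rad/s): [2.57, 2.57, 3.14, 3.14, 3.14, 3.14].

### API

Orientations are given as a rotation vector (axis times angle).
In Python, from workcell import read_state, read_camera, calibration, finish_job, look_for, cut_out, tip_of, nose_length gives the robot as it stands.
- The arm moves only by the tool step_arm, never from a script. Its argument "targets" is a list of rows, each a list of 3 entries, a list of its own where there are three numbers: the turn, a rotation vector about the tool's x, y, z in rad, then the shift along the tool's x, y, z in mm, then the finger opening in mm, from 0 to 85.4. In form: [[[ax, ay, az], [x, y, z], grip], ...]. A call has 1 to 5 rows; each row shifts and turns the commanded pose from where the row before left it, along the tool's axes as they then stand; what a row does not reach is not made up. A row lasts 1/12 s, in which the tool goes at most 41.7 mm and 7.16 degrees, less where a joint would pass 70% of its speed; a pose out of reach is approached as far as the arm can. A call with a gripper value outside its range is refused whole. The fingers move at their own pace and stop on an object; "grip_force" is the grip in N (left out, the last holds). Time passes only in rows, so rows that do not move let the fingers close. It gives the time, the measured TCP pose, the force, the opening and the grip force at its end, in the units of the state.
- read_state(): the state, without advancing time (a new reading comes with each control period).
- read_camera(name): name is "side" or "top" or "wrist"; returns the picture (480x640x3 uint8, red, green, blue); there is no depth.
- calibration(name): a dict with "camera_matrix" (3x3 intrinsics, pixels), "dist_coeffs" ([k1, k2, p1, p2, k3] as OpenCV has them; the pictures are not rectified), "R" (3x3) and "t" (3): a world point X has camera coordinates R X + t. Camera axes: x right, y down, z forward; pixel columns grow to the right and rows downward; lengths in m; the calibration is good to about 2 mm. A picture is of the moment at which its call begins: read the wrist's pose just before it. calibration takes no time and is no camera call; for the wrist camera it gives the pose at the moment of the call.
- finish_job(): hands the job in; it is judged then, once.
Trained networks look in the newest picture that a camera, given by its name, has taken for a name from the list of things; names that differ only in an ending like _2 or _b are one class to them, and where a whole thing is asked for, a point or a joint stands for the part that bears it (a point fixed in the world has none). Each returns a list of dicts, best first, with "score" (0 to 1); they miss things now and then, are a little off and sometimes report something else, mostly with a low value. They report only what shows in the picture. A call takes as long as a camera call. They do not tell look-alikes from the thing itself.
- look_for(camera, query): "extent" ([left, top, right, bottom] in pixels, round what is visible of it).
- cut_out(camera, query): "region" (480x640 bool, what is visible of it) and "extent" ([left, top, right, bottom] in pixels, round what is visible of it).
- tip_of(camera, query): "at" ([row, column] in pixels: a listed point, or the origin of a listed thing).
The state is a dict: "time": time; "q": joint angles; "joint_vel": joint speeds; "joint_torque": joint torques, N m; "tool_pos": TCP position; "tcp_rot": TCP orientation; "wrist_force": force on the tool from outside, world axes, zero at the start; "torque": the same for the moment, N m; "width": opening from 0.0 (shut) to 1.0 (fully open); "grip_force": force on a finger pad.
Only numpy, scipy, OpenCV 4.12 (cv2) and the standard library are available. Lean on these libraries where they do the work, as an engineer would, in place of code of your own. Each camera call takes 0.05 s, during which the arm holds its last target. There are 200 camera calls.

### The job

Pick up the crock's two-part lid by its steel post, wooden cover and steel plate together, and lower it without dropping until the plate rests level on the ledge inside and the cover sits on the rim, then let go. Now raise the cover alone by its collar until clear of the post, the plate staying seated, and finish while still holding the cover level and still in the air, touching nothing else. Do not shift the crock or the other things.

Things in the scene. Friction and masses are not known exactly. Their poses are not given: they have to be found in the camera images.
- crock: Open round white stoneware crock, loose, 2.2 kg, 128 mm outside diameter, 105 mm high, bore 108 mm. Inside, a level ring ledge (84 mm opening) with its top 75 mm above the crock's underside carries the plate. Origin: centre of the underside; z up. Crock and lid may start on either side of the robot's midline.
- press_plate: Inner lid, loose, 0.4 kg: steel disc 100 mm across, 8 mm thick; on it a 36 mm boss whose flat top is 26 mm above the underside; from there a smooth 12 mm post up to 88 mm. Origin: centre of the underside; z along the post. Starts on the worktop with the cover on its boss. Seated on the ledge its origin is 75 mm above the crock's (4 mm play all round).
- cover: Outer lid, loose, 0.18 kg: wooden disc 132 mm across, 10 mm thick; lip below 100 mm across, 6 mm deep; collar above 34 mm across, 22 mm high; 16 mm hole, the post slides freely in it. Origin: on the axis at the disc's underside, which lies on the boss at the start and 105 mm above the crock's underside when on the rim; z up. It is off the post once its origin is 94 mm above the plate's.
- post_top (a point): Centre of the top end of the steel post. It stands 30 mm above the collar's top while the cover lies on the boss, so raising the post raises both; 26 mm once both are seated: the cover meets the rim first, then the plate goes 4 mm further down to its ledge.
- collar_top (a point): Centre of the collar's top face on the cover, 32 mm above the cover's origin.
- salt_shaker: Bystander: salt shaker, 44 mm diameter, 90 mm high. Origin at the underside.
- lime_a: Bystander: lime, 60 x 48 x 48 mm. Origin at the underside.
- lemon_a: Bystander: lemon, 78 x 55 x 56 mm. Origin at the underside.
- garlic: Bystander: garlic bulb, 60 x 57 x 58 mm. Origin at the underside.
- mug_bench: Bystander: mug, 79 x 115 x 98 mm with handle. Origin at the underside.
- ramekin: Bystander: dark small bowl (ramekin), 115 mm diameter, 50 mm high. Origin at the underside.
- teaspoon: Bystander: teaspoon, 139 x 30 x 10 mm. Origin at the underside.
Mind the look-alikes: they are no part of the job. What is shaped like the crock but blue is not meant. Of the things that look like the cover, the larger one is meant.

How it is judged:
On the way, in this order (a step that is already met when the one before it is completed fails the run):
1. the plate, with the cover on it, is lifted off the worktop (height (world z) of press_plate above 0.05 m and contact force between the fingers and press_plate above 1 N), for 0.2 s.
2. the plate rests level on the crock's ledge, the cover sits on its rim, and the robot has let go of both (z of press_plate in the frame of crock between 0.072 and 0.0775 m and horizontal distance between press_plate and crock below 0.007 m and angle between each of press_plate, cover's own z axis and vertical below 0.06 rad and z of cover in the frame of crock between 0.102 and 0.108 m and horizontal distance between cover and crock below 0.008 m and contact force between the fingers and press_plate below 0.2 N and contact force between the fingers and cover below 0.2 N), for 0.2 s.
At the end, for the whole second after the job is handed in: Plate on the ledge (height within 2.5 mm, centred within 7 mm, level within 0.06 rad); cover held in the fingers, still, level within 0.2 rad, at least 98 mm above the plate's origin and touching neither plate nor crock; crock upright on the worktop (z of press_plate in the frame of crock between 0.072 and 0.0775 m and horizontal distance between press_plate and crock below 0.007 m and angle between press_plate's own z axis and vertical below 0.06 rad and z of cover in the frame of press_plate above 0.098 m and angle between cover's own z axis and vertical below 0.2 rad and linear speed of cover below 0.03 m/s and contact force between the fingers and cover above 1 N and contact force between each of cover, the arm and press_plate below 0.1 N and contact force between each of cover, the arm and crock below 0.1 N and linear speed of press_plate below 0.02 m/s and angle between crock's own z axis and vertical below 0.05 rad and height (world z) of crock below 0.005 m); the arm keeps its last pose, push and grip.
It fails at once if the cover is taken off the plate while the plate is not seated in the crock, or the plate is pulled up with it (z of cover in the frame of press_plate above 0.042 m and not (z of press_plate in the frame of crock between 0.072 and 0.0775 m and horizontal distance between press_plate and crock below 0.007 m and angle between press_plate's own z axis and vertical below 0.06 rad)).
It fails at once if the lid is dropped (plate or cover moving fast with the fingers touching neither) (linear speed of any of press_plate, cover above 0.35 m/s and contact force between the fingers and press_plate below 0.1 N and contact force between the fingers and cover below 0.1 N).
It fails at once if the crock is shifted by more than 20 mm (distance of crock from where it was at the start of the episode above 0.02 m).
It fails at once if a bystander is shifted by more than 30 mm (distance of any of salt_shaker, lime_a, lemon_a, garlic, mug_bench, ramekin, teaspoon from where it was at the start of the episode above 0.03 m).
It also fails if it takes over 50 s, if anything falls off the work surface, if the arm or the gripper's body presses on something with over 40 N, if the wrist force passes 120 N, or if a joint passes its speed limit or range.

## Working session

There is one attempt and no reset: what is moved stays moved. The work goes in short steps, Python scripts to look and compute and a tool call to move; the robot and the scene stay as the last step left them, time stands still between calls to the robot, and variables do not carry over. Pictures are saved under pics/ and viewed, at most 10 in all, crops included, and the job is handed in when it is done.

Besides the shell and the picture viewer there is one more tool, called after "Request:" in YAML: its name, and indented under it one key for each argument. step_arm: Moves the arm, as the interface text tells. Its arguments: {"type":"object","properties":{"targets":{"type":"array","items":{"type":"array"}},"grip_force":{"type":"number"}},"required":["targets"]}

```bash
mkdir -p pics; ls; cat > h.py <<'E'
import numpy as np, cv2
from scipy.spatial.transform import Rotation as Ro
from workcell import *
def cal(n):
    c=calibration(n); return [np.array(c[k],float) for k in("camera_matrix","dist_coeffs","R","t")]
def ray(n,uv,c=None):
    K,d,R,t=c or cal(n)
    p=cv2.undistortPoints(np.array([[uv]],float),K,d)[0,0]
    return -R.T@t, R.T@np.array([p[0],p[1],1.])
def onz(n,uv,z,c=None):
    o,v=ray(n,uv,c); return o+v*(z-o[2])/v[2]
def tri(obs):
    A=np.zeros((3,3));b=np.zeros(3)
    for o,v in obs:
        v=v/np.linalg.norm(v);P=np.eye(3)-np.outer(v,v);A+=P;b+=P@o
    X=np.linalg.solve(A,b); return X,[np.linalg.norm(np.cross(X-o,v/np.linalg.norm(v))) for o,v in obs]
def proj(n,X,c=None):
    K,d,R,t=c or cal(n); return cv2.projectPoints(np.array([X],float),cv2.Rodrigues(R)[0],t,K,d)[0][0,0]
def save(n,f):
    im=read_camera(n); cv2.imwrite('pics/'+f,im[:,:,::-1]); return im
E
python3 - <<'E'
from h import *
print(read_state())
ims=[]
for n in("side","top"):
    ims.append(save(n,n+'0.png')); 
    for q in("crock","press_plate","cover"):
        print(n,q,[(np.round(r["extent"]),round(r["score"],2)) for r in look_for(n,q)[:4]])
    for q in("post_top","collar_top","crock"):
        print(n,q,[(np.round(r["at"],1),round(r["score"],2)) for r in tip_of(n,q)[:4]])
    print([np.round(x,3) for x in cal(n)[2:]], -cal(n)[2].T@cal(n)[3])
E
```

```text
pics
{'time': 0.0, 'q': array([-1.31490152e+00,  2.64773737e-01,  1.60539602e+00,  1.26402998e-05,
        1.27366542e+00, -3.68987636e-02]), 'joint_vel': array([ 2.05513529e-04, -1.19199228e-03, -2.50464850e-03,  2.49281182e-04,
        6.78555888e-04,  8.13314395e-05]), 'joint_torque': array([ 8.02717950e-04, -5.15109158e+01, -3.67320442e+01, -2.36697388e-04,
        1.30384389e-02, -1.23761447e-05]), 'tool_pos': array([ 0.1946823 , -0.64572245,  0.30253606]), 'tcp_rot': array([-3.10578167e+00, -4.57946859e-01,  3.65817930e-04]), 'wrist_force': array([-0.87281247, -0.17726149,  0.39119255]), 'torque': array([-0.07592278, -0.03827626, -0.04118757]), 'grip_force': 0.0, 'width': 0.9964631986408594}
side crock [(array([345., 200., 386., 255.]), 0.96), (array([274., 266., 323., 329.]), 0.92), (array([350., 261., 405., 324.]), 0.82)]
side press_plate [(array([292., 207., 310., 237.]), 0.54)]
side cover [(array([349., 161., 374., 178.]), 0.77), (array([281., 204., 325., 236.]), 0.7)]
side post_top [(array([203. , 303.6]), 0.44)]
side collar_top [(array([164.6, 361.1]), 0.74), (array([211.
[... 314 characters left out ...]
, 281., 373., 329.]), 0.91), (array([226., 284., 278., 334.]), 0.84), (array([218., 211., 274., 262.]), 0.75)]
top press_plate [(array([301., 212., 317., 228.]), 0.68), (array([299., 260., 316., 280.]), 0.35)]
top cover [(array([468., 293., 500., 329.]), 0.97), (array([345., 214., 394., 263.]), 0.8)]
top post_top [(array([237.3, 372.2]), 0.4)]
top collar_top [(array([240. , 368.4]), 0.78), (array([311.5, 483.9]), 0.62)]
top crock [(array([239.1, 249.2]), 0.69), (array([303.5, 346. ]), 0.68), (array([309.4, 255.4]), 0.61)]
[array([[ 0.012, -1.   ,  0.006],
       [-0.989, -0.013, -0.145],
       [ 0.145, -0.004, -0.989]]), array([-0.042,  0.52 ,  1.224])] [ 0.33790037 -0.03058258  1.28654553]
```

```bash
python3 - <<'E'
from h import *
a=cv2.imread('pics/top0.png')[180:360,200:520]; b=cv2.imread('pics/side0.png')[140:350,240:440]
a=cv2.resize(a,(760,428),interpolation=cv2.INTER_CUBIC)
cv2.imwrite('pics/a.png',a); cv2.imwrite('pics/b.png',cv2.resize(b,(570,598),interpolation=cv2.INTER_CUBIC))
E
```

```text
(no output)
```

View pics/a.png

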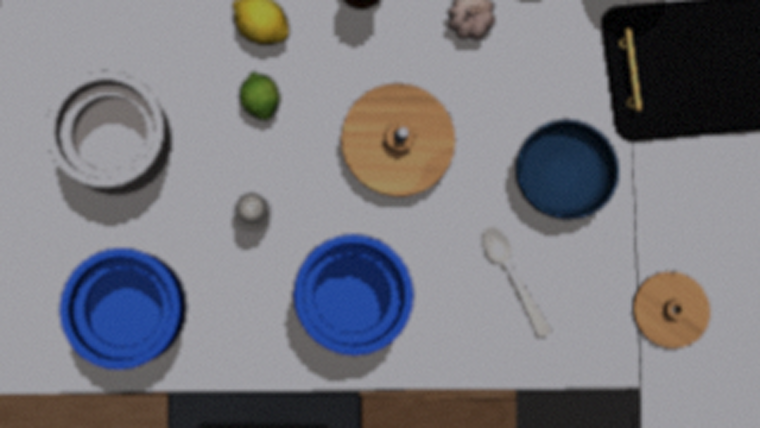

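View pics/b.png

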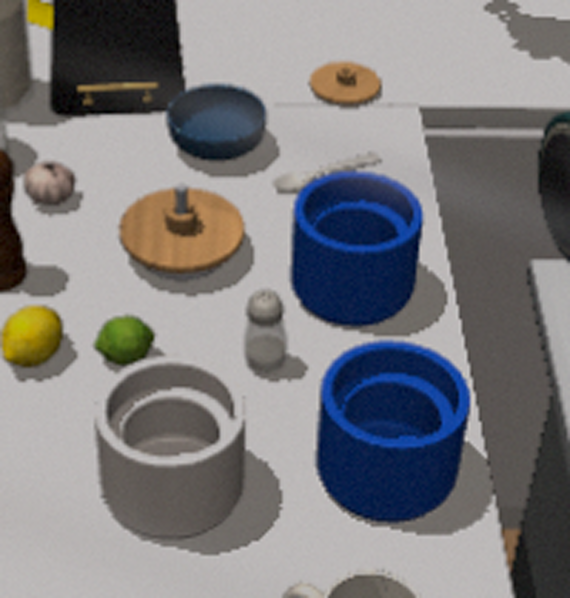

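View pics/top0.png

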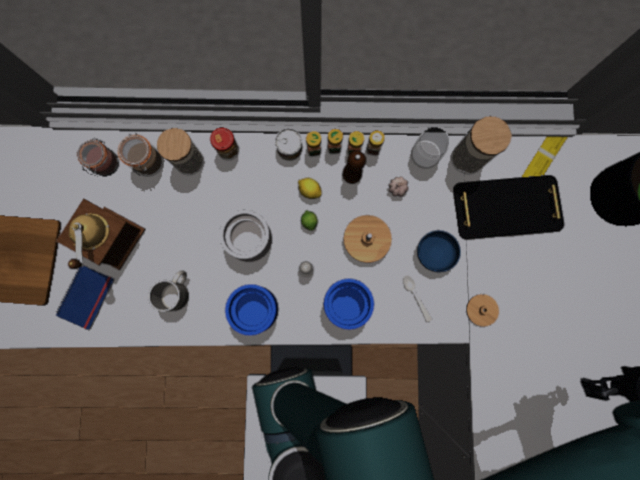

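The white crock is at top-picture (246,237), and the full-size wooden cover with its steel post is at (367,238). Look-alikes are the two blue crocks at (251,310) and (349,304), and the small disc at (482,310), which has no post. Crop a.png confirms the larger wooden disc (with the bright post tip) and the white crock. Next I'll measure both.

```bash
cat >> h.py <<'E'
from scipy.optimize import minimize
def ring(c,r,z): 
    a=np.linspace(0,2*np.pi,40,endpoint=False); return np.c_[c[0]+r*np.cos(a),c[1]+r*np.sin(a),np.full(40,z)]
def sil(cals,rings,c):
    m=np.zeros((480*4,640*4),np.uint8);K,d,R,t=cals
    for (r0,z0),(r1,z1) in rings:
        P=np.r_[ring(c,r0,z0),ring(c,r1,z1)]
        p=cv2.projectPoints(P,cv2.Rodrigues(R)[0],t,K,d)[0][:,0]*4+1.5
        cv2.fillConvexPoly(m,cv2.convexHull(p.astype(np.float32)).astype(np.int32),255)
    return cv2.resize(m,(640,480),interpolation=cv2.INTER_AREA)/255.
def fit(cams,rings,c0):
    f=lambda c:sum(np.abs(sil(k,rings,c)-m).sum() for k,m in cams)
    r=minimize(f,c0,method='Nelder-Mead',options=dict(initial_simplex=np.array(c0)+[[0,0],[.01,0],[0,.01]],xatol=2e-4)); return r.x,r.fun
CROCK=[((.064,0),(.064,.105))]
LID=[((.05,0),(.05,.008)),((.05,.02),(.05,.026)),((.066,.026),(.066,.036)),((.017,.036),(.017,.058)),((.006,.058),(.006,.088))]
E
python3 - <<'E'
from h import *
pk={}
for n,q,px in(("side","crock",(300,300)),("top","crock",(246,237)),("side","cover",(303,220)),("top","cover",(367,238))):
    if (n,) not in pk: pk[(n,)]=read_camera(n)
    rs=cut_out(n,q); 
    r=min(rs,key=lambda r:np.hypot((r["extent"][0]+r["extent"][2])/2-px[0],(r["extent"][1]+r["extent"][3])/2-px[1]))
    pk[n,q]=r["region"].astype(float); print(n,q,np.round(r["extent"]),r["score"])
    # include colour-less fit
for q,rg,z,px in(("crock",CROCK,.05,(246,237)),("cover",LID,.036,(367,238))):
    c0=onz("top",px,z)[:2]; print(q,c0)
    for ns in(("side",),("top",),("side","top")):
        print(ns,fit([(cal(n),pk[n,q]) for n in ns],rg,c0))
t=[r["at"] for r in tip_of("top","post_top")]; s=[r["at"] for r in tip_of("side","post_top")]
print(t,s)
for a in t[:2]: print(onz("top",a[::-1],.088))
for a in s[:2]: print(onz("side",a[::-1],.088))
for n in ("side","top"):
  for q in ("salt_shaker","lime_a","lemon_a","garlic","mug_bench","ramekin"):
    for r in tip_of(n,q)[:1]: print(n,q,np.round(onz(n,r["at"][::-1],0),3),r["score"])
print(nose_length())
E
```

```text
side crock [274. 266. 325. 330.] 0.77
top crock [220. 208. 272. 261.] 0.9
side cover [283. 204. 324. 238.] 0.86
top cover [344. 215. 395. 262.] 0.76
crock [0.51829052 0.16450278]
('side',) (array([0.51715283, 0.1639144 ]), np.float64(157.02352941176468))
('top',) (array([0.51915117, 0.16250425]), np.float64(66.2156862745098))
('side', 'top') (array([0.51776153, 0.16203291]), np.float64(243.8078431372549))
cover [ 0.52193629 -0.16349303]
('side',) (array([ 0.5190696 , -0.15894022]), np.float64(194.0156862745098))
('top',) (array([ 0.52260427, -0.16532319]), np.float64(80.30196078431374))
('side', 'top') (array([ 0.52218921, -0.16501285]), np.float64(306.45098039215685))
[[233.8, 369.9]] [[204.6, 301.3]]
[ 0.52551151 -0.16559328  0.088     ]
[ 0.52481829 -0.15955295  0.088     ]
side salt_shaker [0.43  0.005 0.   ] 0.66
side lime_a [ 0.571 -0.011  0.   ] 0.49
side lemon_a [0.658 0.002 0.   ] 0.67
side garlic [ 0.673 -0.258  0.   ] 0.73
side mug_bench [0.379 0.348 0.   ] 0.64
side ramekin [ 0.488 -0.361  0.   ] 0.92
top salt_shaker [ 0.528 -0.17   0.   ] 0.73
top lime_a [ 0.562 -0.002  0.   ] 0.51
top lemon_a [ 0.661 -0.008  0.   ] 0.56
top garlic [ 0.67  -0.249 -0.   ] 0.56
top mug_bench [0.384 0.354 0.   ] 0.83
top ramekin [ 0.485 -0.359  0.   ] 0.82Traceback (most recent call last):
  File "<stdin>", line 20, in <module>
TypeError: 'float' object is not callable
```

Request:
step_arm:
  targets:
    - [[0,0,0],[30,-24.5,0],85]
    - [[0,0,0],[30,-24.5,0],85]
    - [[0,0,0],[30,-24.5,0],85]
    - [[0,0,0],[30,-24.5,0],85]
    - [[0,0,0],[30,-24.5,0],85]

```text
time: 2.12
tool_pos: [0.3037, -0.4842, 0.3039]
tcp_rot: [3.108, 0.457, 0.0]
wrist_force: [0.2, -1.0, 0.8]
width: 0.992
grip_force: 0.0
```

Request:
step_arm:
  targets:
    - [[0,0,0],[30,-24.5,0],85]
    - [[0,0,0],[30,-24.5,0],85]
    - [[0,0,0],[30,-24.5,0],85]
    - [[0,0,0],[30,-24.5,0],85]
    - [[0,0,0],[30,-24.5,0],85]

```text
time: 2.53
tool_pos: [0.412, -0.3234, 0.3042]
tcp_rot: [3.107, 0.458, 0.001]
wrist_force: [1.7, -0.1, -0.2]
width: 0.994
grip_force: 0.0
```

Request:
step_arm:
  targets:
    - [[0,0,0],[30,-24.5,0],60]
    - [[0,0,0],[30,-24.5,0],50]
    - [[0,0,0],[30,-24.5,0],50]
    - [[0,0,0],[0,0,0],50]
    - [[0,0,0],[0,0,0],50]

```text
time: 2.95
tool_pos: [0.4772, -0.227, 0.3041]
tcp_rot: [3.107, 0.465, 0.0]
wrist_force: [0.3, 0.2, -1.0]
width: 0.584
grip_force: 0.0
```

```bash
python3 - <<'E'
from h import *
import workcell
s=read_state(); print({k:np.round(s[k],4) for k in("time","tool_pos","tcp_rot","width","q","wrist_force")},workcell.nose_length)
R=Ro.from_rotvec(s["tcp_rot"]).as_matrix(); print(np.round(R,3))
c=cal("wrist"); save("wrist","w1.png"); print("cam",-c[2].T@c[3],c[2][2])
for q in("post_top","collar_top"):
    for r in tip_of("wrist",q)[:3]: print(q,np.round(r["at"],1),round(r["score"],2),np.round(onz("wrist",r["at"][::-1],.088 if q=="post_top" else .058,c),4))
for r in cut_out("wrist","cover")[:2]:
    print(r["extent"],r["score"],fit([(c,r["region"].astype(float))],LID[2:],(.523,-.163)))
print("expect",proj("wrist",[.523,-.163,.088],c))
E
```

```text
{'time': np.float64(2.95), 'tool_pos': array([ 0.4772, -0.227 ,  0.3041]), 'tcp_rot': array([3.1067e+00, 4.6500e-01, 3.0000e-04]), 'width': np.float64(0.5839), 'q': array([-4.9100e-01, -1.4600e-02,  1.9150e+00, -1.0000e-04,  1.2409e+00,
        7.8260e-01]), 'wrist_force': array([ 0.3124,  0.1661, -1.0149])} 0.0726
[[ 0.956  0.293  0.   ]
 [ 0.293 -0.956 -0.   ]
 [ 0.     0.    -1.   ]]
cam [ 0.54281413 -0.20569488  0.37405622] [-0.26229935 -0.08012766 -0.9616541 ]
post_top [143.3 244.7] 0.74 [ 0.5191 -0.1596  0.088 ]
collar_top [144.1 251.6] 0.64 [ 0.5176 -0.16    0.058 ]
[176.7, 53.6, 333.6, 219.8] 0.9 (array([ 0.5191332 , -0.15996632]), np.float64(704.5999999999999))
expect [250.78240402 139.19415693]
```

View pics/w1.png

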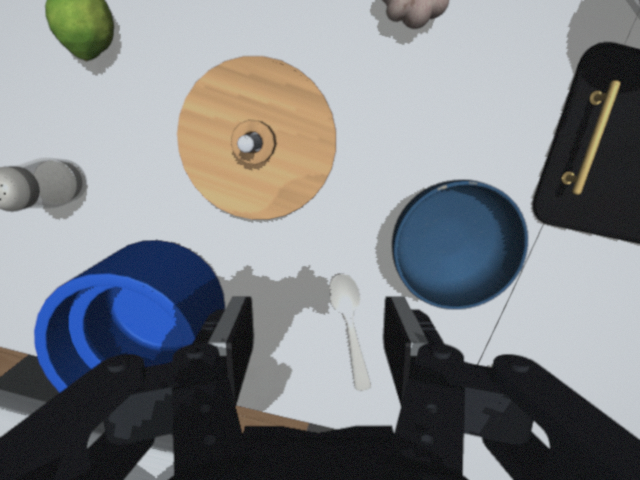

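The wrist picture shows the wooden cover at (257,138), with the steel post tip at (246,143) inside the collar. The wrist and side fits agree on about (0.5195, -0.160). Moving above it.

Request:
step_arm:
  targets:
    - [[0,0,0],[30,-25.6,0],50]
    - [[0,0,0],[30,-25.6,0],50]
    - [[0,0,0],[0,0,34],50]
    - [[0,0,0],[0,0,34],50]
    - [[0,0,0],[0,0,34],50]

```text
time: 3.57
tool_pos: [0.5195, -0.1635, 0.2018]
tcp_rot: [3.107, 0.457, 0.004]
wrist_force: [0.3, -0.5, -0.4]
width: 0.587
grip_force: 0.0
```

Request:
step_arm:
  targets:
    - [[0,0,0],[0,0,0],50]
    - [[0,0,0],[0,0,0],50]

```text
time: 3.73
tool_pos: [0.517, -0.163, 0.1999]
tcp_rot: [-3.106, -0.455, 0.008]
wrist_force: [0.2, 0.2, 0.9]
width: 0.587
grip_force: 0.0
```

```bash
cat > look.py <<'E'
from h import *
import workcell,sys
f=sys.argv[1]; zp=float(sys.argv[2]); zc=float(sys.argv[3])
s=read_state(); R=Ro.from_rotvec(s["tcp_rot"]).as_matrix(); p=s["tool_pos"]
print({k:np.round(s[k],4) for k in("time","tool_pos","tcp_rot","width","wrist_force")},workcell.nose_length,"z",R[:,2].round(4))
c=cal("wrist"); save("wrist",f)
for q,z in(("post_top",zp),("collar_top",zc)):
    for r in tip_of("wrist",q)[:2]:
        X=onz("wrist",r["at"][::-1],z,c); print(q,np.round(r["at"],1),round(r["score"],2),X.round(4),"tool frame mm",((X-p)@R*1000).round(1))
for n in("side","top"):
    read_camera(n)
    for q,z in(("post_top",zp),("collar_top",zc)):
        for r in tip_of(n,q)[:2]: print(n,q,np.round(r["at"],1),round(r["score"],2),onz(n,r["at"][::-1],z).round(4))
E
python3 look.py w2.png .088 .058
```

```text
{'time': np.float64(3.7333), 'tool_pos': array([ 0.517 , -0.163 ,  0.1999]), 'tcp_rot': array([-3.1059, -0.4549,  0.0078]), 'width': np.float64(0.5867), 'wrist_force': array([0.1951, 0.1977, 0.8788])} 0.0726 z [-0.0053  0.0018 -1.    ]
post_top [269.3 317. ] 0.62 [ 0.5198 -0.16    0.088 ] tool frame mm [  4.1  -1.7 111.9]
collar_top [253.7 318.8] 0.78 [ 0.5184 -0.1613  0.058 ] tool frame mm [  2.6  -0.8 141.9]
side post_top [202.9 305. ] 0.58 [ 0.5143 -0.1679  0.088 ]
side post_top [227.  303.7] 0.33 [ 0.5142 -0.0591  0.088 ]
side collar_top [212.  304.3] 0.89 [ 0.5165 -0.1626  0.058 ]
side collar_top [160.3 359.4] 0.73 [ 0.3395 -0.4469  0.058 ]
top post_top [239.5 251. ] 0.55 [0.5063 0.1452 0.088 ]
top collar_top [310.  483.7] 0.88 [ 0.3322 -0.466   0.058 ]
top collar_top [237.  372.2] 0.77 [ 0.5216 -0.1751  0.058 ]
```

View pics/w2.png

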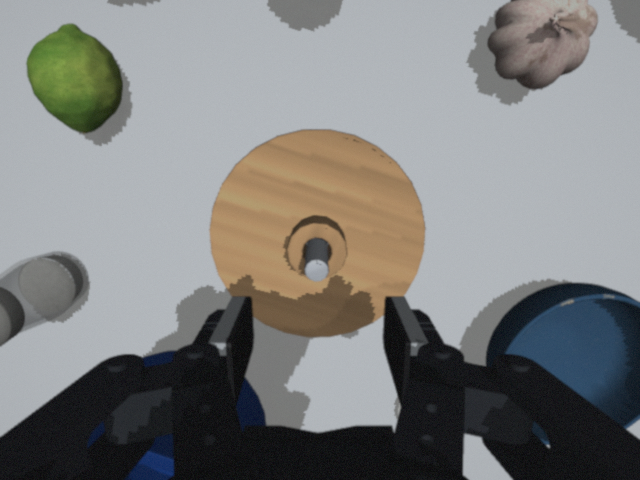

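The post tip is at (317,269), centred between the fingers, and about 3.5 mm forward of the TCP along tool x. Descending.

Request:
step_arm:
  targets:
    - [[0,0,0],[3.7,-0.8,20],40]
    - [[0,0,0],[0,0,20],40]
    - [[0,0,0],[0,0,16],40]
    - [[0,0,0],[0,0,7.5],40]
    - [[0,0,0],[0,0,0],40]
  grip_force: 80

```text
time: 4.6
tool_pos: [0.5209, -0.16, 0.1364]
tcp_rot: [-3.106, -0.458, 0.006]
wrist_force: [-1.2, -0.0, 0.4]
width: 0.466
grip_force: 0.0
```

Request:
step_arm:
  targets:
    - [[0,0,0],[0,0,0],30]
    - [[0,0,0],[0,0,0],30]

```text
time: 4.77
tool_pos: [0.5231, -0.1609, 0.1395]
tcp_rot: [3.107, 0.458, 0.003]
wrist_force: [0.2, -0.2, 0.4]
width: 0.349
grip_force: 0.0
```

```bash
python3 look.py w3.png .088 .058
```

```text
{'time': np.float64(4.7667), 'tool_pos': array([ 0.5231, -0.1609,  0.1395]), 'tcp_rot': array([3.1071e+00, 4.5820e-01, 2.6000e-03]), 'width': np.float64(0.349), 'wrist_force': array([ 0.2362, -0.1926,  0.3697])} 0.0726 z [ 1.8e-03 -6.0e-04 -1.0e+00]
post_top [350.4 314.5] 0.93 [ 0.5189 -0.1597  0.088 ] tool frame mm [-3.8 -2.4 51.5]
post_top [87.2 36.2] 0.23 [ 0.5771 -0.0581  0.088 ] tool frame mm [ 81.3 -82.8  51.6]
collar_top [314.4 313.5] 0.76 [ 0.5177 -0.1594  0.058 ] tool frame mm [-4.9 -3.  81.5]
side post_top [211.1 256. ] 0.31 [ 0.6538 -0.1264  0.088 ]
side post_top [190.5 317.3] 0.17 [ 0.4792 -0.2299  0.088 ]
side collar_top [212.8 304.4] 0.91 [ 0.5161 -0.1588  0.058 ]
side collar_top [163.9 359.7] 0.7 [ 0.3396 -0.4248  0.058 ]
top collar_top [237.1 370.5] 0.94 [ 0.5213 -0.1706  0.058 ]
top collar_top [270.2 304.6] 0.74 [0.4301 0.0048 0.058 ]
```

View pics/w3.png

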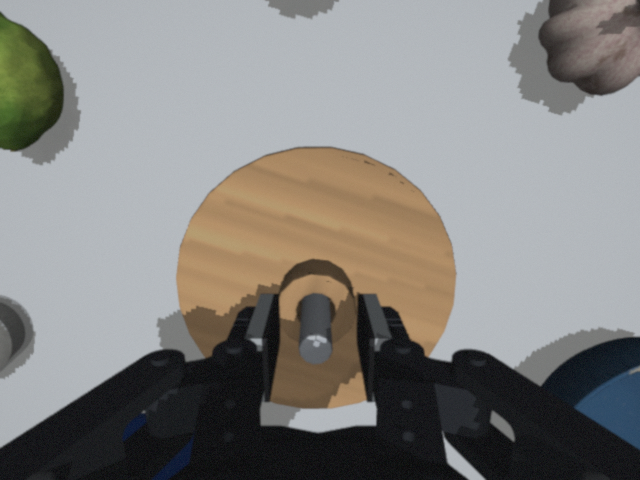

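The post stands between the pads (tip at (316,348)), about 3 mm behind the TCP. Readings jitter by about 2 mm, so I'll correct and re-read.

Request:
step_arm:
  targets:
    - [[0,0,0],[-2.5,-1,0],30]

```text
time: 5.3
tool_pos: [0.52, -0.1604, 0.1386]
tcp_rot: [3.108, 0.458, 0.001]
wrist_force: [-0.2, -0.9, 0.3]
width: 0.348
grip_force: 0.0
```

Request:
step_arm:
  targets:
    - [[0,0,0],[0,0,0],30]

```text
time: 5.38
tool_pos: [0.5191, -0.1603, 0.1382]
tcp_rot: [-3.108, -0.458, 0.001]
wrist_force: [0.2, -0.3, -0.1]
width: 0.353
grip_force: 0.0
```

Request:
step_arm:
  targets:
    - [[0,0,0],[0,0,0],30]

```text
time: 5.47
tool_pos: [0.5193, -0.1603, 0.1383]
tcp_rot: [-3.108, -0.458, 0.0]
wrist_force: [0.0, 0.5, 0.5]
width: 0.347
grip_force: 0.0
```

Request:
step_arm:
  targets:
    - [[0,0,0],[0,0,0],30]

```text
time: 5.55
tool_pos: [0.5195, -0.1603, 0.1383]
tcp_rot: [-3.108, -0.458, 0.0]
wrist_force: [0.2, 0.0, -0.4]
width: 0.351
grip_force: 0.0
```

Request:
step_arm:
  targets:
    - [[0,0,0],[0,0,2],30]
    - [[0,0,0],[0,0,0],15]
    - [[0,0,0],[0,0,0],5]
    - [[0,0,0],[0,0,0],5]
    - [[0,0,0],[0,0,0],5]
  grip_force: 80

```text
time: 5.97
tool_pos: [0.5196, -0.1605, 0.1362]
tcp_rot: [3.108, 0.458, -0.0]
wrist_force: [0.5, -0.8, -1.3]
width: 0.107
grip_force: 78.0
```

Request:
step_arm:
  targets:
    - [[0,0,0],[0,0,0],5]
    - [[0,0,0],[0,0,0],5]
    - [[0,0,0],[0,0,0],5]
    - [[0,0,0],[0,0,0],5]

```text
time: 6.3
tool_pos: [0.5194, -0.1603, 0.1362]
tcp_rot: [-3.108, -0.458, 0.001]
wrist_force: [-0.1, 0.2, -2.9]
width: 0.106
grip_force: 78.0
```

Request:
step_arm:
  targets:
    - [[0,0,0],[0,0,-4],5]
    - [[0,0,0],[0,0,-8],5]
    - [[0,0,0],[0,0,-12],5]
    - [[0,0,0],[0,0,-12],5]
    - [[0,0,0],[0,0,-14],5]

```text
time: 6.72
tool_pos: [0.5195, -0.1602, 0.1876]
tcp_rot: [-3.108, -0.458, 0.0]
wrist_force: [0.4, -0.4, -5.2]
width: 0.109
grip_force: 78.0
```

Request:
step_arm:
  targets:
    - [[0,0,0],[0,0,-20],5]
    - [[0,0,0],[0,0,-20],5]
    - [[0,0,0],[0,0,-20],5]
    - [[0,0,0],[0,0,-20],5]
    - [[0,0,0],[0,0,-15],5]

```text
time: 7.13
tool_pos: [0.5202, -0.1605, 0.2851]
tcp_rot: [3.106, 0.458, 0.005]
wrist_force: [0.4, 0.3, -4.6]
width: 0.103
grip_force: 78.2
```

Request:
step_arm:
  targets:
    - [[0,0,0],[0,0,0],5]
    - [[0,0,0],[0,0,0],5]
    - [[0,0,0],[0,0,0],5]

```text
time: 7.38
tool_pos: [0.5191, -0.1601, 0.281]
tcp_rot: [-3.108, -0.458, 0.001]
wrist_force: [-0.5, 0.8, -4.9]
width: 0.109
grip_force: 78.4
```

```bash
python3 - <<'E'
from h import *
s=read_state(); p=s["tool_pos"]; print(p,s["wrist_force"],s["tcp_rot"])
z0=p[2]-.1362
print("expected z0",z0)
for n in("side","top"):
    c=cal(n); save(n,n+"4.png")
    for r in cut_out(n,"cover")[:3]:
        if abs((r["extent"][0]+r["extent"][2])/2-proj(n,[p[0],p[1],z0+.03],c)[0])<40:
            L=[tuple((a,b+z0) for a,b in e) for e in LID[2:3]]
            print(n,r["extent"],r["score"],fit([(c,r["region"].astype(float))],L,p[:2]))
E
```

```text
[ 0.51905245 -0.16013214  0.28098511] [-0.46739053  0.81984265 -4.87888693] [-3.10758879e+00 -4.58237780e-01  1.02377272e-03]
expected z0 0.1447851106696006
side [280.8, 166.3, 324.8, 195.0] 0.9 (array([ 0.51929718, -0.15823678]), np.float64(107.8078431372549))
top [345.2, 216.2, 400.5, 255.8] 0.87 (array([ 0.51934851, -0.16360654]), np.float64(1434.541176470588))
```

Lifted: −5 N on the wrist matches the lid's weight, and the side fit matches the TCP. Now moving up and across, stopping short of the crock so the wrist camera can see it past the lid.

Request:
step_arm:
  targets:
    - [[0,0,0],[-1,-14,-8],5]
    - [[0,0,0],[-2,-26,-16],5]
    - [[0,0,0],[-2,-28,-16],5]
    - [[0,0,0],[-2,-28,-16],5]
    - [[0,0,0],[-2,-28,-16],5]

```text
time: 8.0
tool_pos: [0.474, -0.0428, 0.3536]
tcp_rot: [-3.107, -0.457, 0.002]
wrist_force: [0.8, 0.1, -5.2]
width: 0.105
grip_force: 78.5
```

Request:
step_arm:
  targets:
    - [[0,0,0],[-2,-28,-16],5]
    - [[0,0,0],[-2,-28,-16],5]
    - [[0,0,0],[-2,-28,-16],5]
    - [[0,0,0],[-2,-28,-12],5]
    - [[0,0,0],[-2,-28,-8],5]

```text
time: 8.42
tool_pos: [0.4242, 0.0885, 0.4231]
tcp_rot: [-3.108, -0.458, -0.003]
wrist_force: [0.6, 0.8, -5.4]
width: 0.107
grip_force: 78.5
```

Request:
step_arm:
  targets:
    - [[0,0,0],[-1,-14,0],5]
    - [[0,0,0],[0,0,0],5]
    - [[0,0,0],[0,0,0],5]
    - [[0,0,0],[0,0,0],5]
    - [[0,0,0],[0,0,0],5]

```text
time: 8.83
tool_pos: [0.4201, 0.0994, 0.4208]
tcp_rot: [3.108, 0.457, -0.002]
wrist_force: [0.1, -0.2, -5.3]
width: 0.109
grip_force: 78.6
```

```bash
python3 - <<'E'
from h import *
s=read_state(); p=s["tool_pos"]; R=Ro.from_rotvec(s["tcp_rot"]).as_matrix(); print(p,s["wrist_force"],R[:,2],s["q"],s["width"])
c=cal("wrist"); save("wrist","w5.png")
pts=proj("wrist",[.518,.163,.105],c); print("crock expected",pts)
m=np.zeros((480,640))
for r in cut_out("wrist","crock")[:3]: print(r["extent"],r["score"])
for r in tip_of("wrist","crock")[:3]: print(r["at"],r["score"],onz("wrist",r["at"][::-1],0,c))
print(onz("side",[0,0],0)[:1])
E
```

```text
[0.4201438  0.09943485 0.42079816] [ 0.08784634 -0.18159329 -5.26923001] [-1.07111657e-03 -5.80605581e-04 -9.99999258e-01] [ 1.74934304e-01 -2.61961482e-01  1.91947869e+00 -3.86738422e-04
  1.48523128e+00  1.45378122e+00] 0.10855480298237993
crock expected [283.03496448  79.6244825 ]
[436.4, 243.2, 541.4, 374.5] 0.77
[208.6, 6.1, 348.4, 145.5] 0.58
[286.5, 452.3] 0.77 [ 0.34576256 -0.10675308  0.        ]
[92.0, 284.0] 0.73 [0.51410414 0.16994247 0.        ]
[2.83923904]
```

View pics/w5.png

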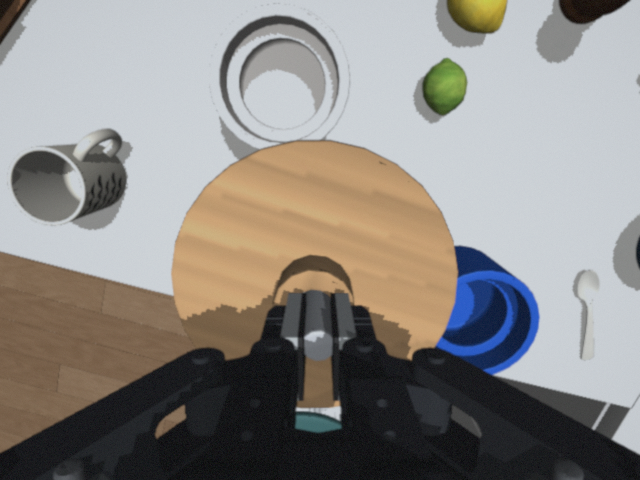

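The wrist picture shows the white crock's rim whole, centred near (280,76), in front of the held lid (disc around (315,275)). The lid hangs level and centred.

```bash
python3 - <<'E'
from h import *
s=read_state(); p=s["tool_pos"]; R=Ro.from_rotvec(s["tcp_rot"]).as_matrix()
c=cal("wrist"); im=read_camera("wrist")
r=[r for r in cut_out("wrist","crock") if r["extent"][3]<200][0]
reg=r["region"].astype(np.uint8)
X,f=fit([(c,reg.astype(float))],[((.064,.0),(.064,.105))],(.518,.163)); print("sil",X,f)
# rim only, hull of region vs ring
X2,f2=fit([(c,reg.astype(float))],[((.064,.1049),(.064,.105))],(.518,.163)); print("rim",X2,f2)
# edge-based refinement: maximise gradient along rings of outer rim, bore, ledge opening
g=cv2.GaussianBlur(cv2.cvtColor(im,cv2.COLOR_RGB2GRAY),(0,0),1.2).astype(float)
G=np.hypot(cv2.Sobel(g,-1,1,0),cv2.Sobel(g,-1,0,1))
def sc(x,rings):
    v=0
    for rr,z in rings:
        P=ring(x,rr,z);q=cv2.projectPoints(P,cv2.Rodrigues(c[2])[0],c[3],c[0],c[1])[0][:,0].astype(np.float32)
        v+=cv2.remap(G,q[:,:1],q[:,1:],1).mean()
    return v
for nm,rings in(("outer",[(.064,.105)]),("bore",[(.054,.105)]),("ledge",[(.042,.075)]),("all",[(.064,.105),(.054,.105),(.042,.075)])):
    b=max((sc((X[0]+a*.0005,X[1]+d*.0005),rings),X[0]+a*.0005,X[1]+d*.0005) for a in range(-16,17) for d in range(-16,17)); print(nm,np.round(b,4))
# held cover edge
z=p[2]-.1362+.036
b=max((sc((p[0]+a*.0005,p[1]+d*.0005),[(.066,z)]),a*.5,d*.5) for a in range(-16,17) for d in range(-16,17)); print("held cover off (mm)",b)
E
```

```text
sil [0.51555631 0.16607469] 827.913725490196
rim [0.51555631 0.16607469] 827.913725490196
outer [62.3592  0.5096  0.1581]
bore [1.924353e+02 5.161000e-01 1.661000e-01]
ledge [119.5895   0.5161   0.1661]
all [3.395643e+02 5.161000e-01 1.661000e-01]
held cover off (mm) (np.float64(79.80818872722051), -2.0, 3.0)
```

Bore and ledge edges agree at (0.516, 0.166), while the other cameras say about (0.518, 0.163). I'll hover over the mean and compare cover to crock directly in the fixed cameras.

Request:
step_arm:
  targets:
    - [[0,0,0],[15,-4,15],5]
    - [[0,0,0],[22,-7,27],5]
    - [[0,0,0],[22,-7,27],5]
    - [[0,0,0],[22,-7,27],5]
    - [[0,0,0],[20,-6,27],5]

```text
time: 9.5
tool_pos: [0.5092, 0.1592, 0.2973]
tcp_rot: [-3.108, -0.457, -0.001]
wrist_force: [0.6, 0.4, -4.4]
width: 0.11
grip_force: 78.6
```

Request:
step_arm:
  targets:
    - [[0,0,0],[10.7,-2.8,18],5]
    - [[0,0,0],[0,0,9],5]
    - [[0,0,0],[0,0,0],5]
    - [[0,0,0],[0,0,0],5]
    - [[0,0,0],[0,0,0],5]

```text
time: 9.92
tool_pos: [0.5178, 0.1644, 0.2729]
tcp_rot: [-3.108, -0.458, -0.003]
wrist_force: [-0.2, 0.1, -4.1]
width: 0.104
grip_force: 78.6
```

```bash
cat > cmp.py <<'E'
from h import *
import sys
s=read_state(); p=s["tool_pos"]; print(s["time"],p,s["wrist_force"].round(1),s["tcp_rot"].round(3))
z0=p[2]-.1362; ims=[]
for n in("side","top"):
    c=cal(n); im=save(n,n+sys.argv[1]); ims.append((n,im))
    g=cv2.GaussianBlur(cv2.cvtColor(im,cv2.COLOR_RGB2GRAY),(0,0),.8).astype(float)
    print(n,"cover px",proj(n,[p[0],p[1],z0+.03],c).round(1),"crock px",proj(n,[p[0],p[1],.05],c).round(1))
    for q in("cover","crock"):
        for r in cut_out(n,q)[:3]:
            e=r["extent"]; 
            if np.hypot((e[0]+e[2])/2-proj(n,[*p[:2],.09],c)[0],(e[1]+e[3])/2-proj(n,[*p[:2],.09],c)[1])<50:
                print(q,np.round(e,1),round(r["score"],2))
a=[cv2.resize(im[130:350,230:400] if n=="side" else im[170:330,180:350],None,fx=3 if n=="top" else 2.7,fy=3 if n=="top" else 2.7,interpolation=cv2.INTER_CUBIC) for n,im in ims]
a=[cv2.resize(x,(395,int(x.shape[0]*395/x.shape[1]))) for x in a]
h=max(x.shape[0] for x in a); a=[np.pad(x,((0,h-x.shape[0]),(0,0),(0,0))) for x in a]
cv2.imwrite('pics/c'+sys.argv[1],np.hstack(a)[:,:,::-1])
E
python3 cmp.py 6.png
```

```text
9.9167 [0.51775939 0.16436704 0.27291853] [-0.2  0.1 -4.1] [-3.108e+00 -4.580e-01 -3.000e-03]
side cover px [298.3 263.6] crock px [299.2 297. ]
cover [268.8 242.8 327.5 285.4] 0.84
crock [273.7 277.5 326.2 332.5] 0.82
top cover px [238.8 230.2] crock px [246.  237.2]
cover [215.  203.5 268.1 255.4] 0.6
crock [250.4 223.7 270.6 260.3] 0.57
```

View pics/c6.png

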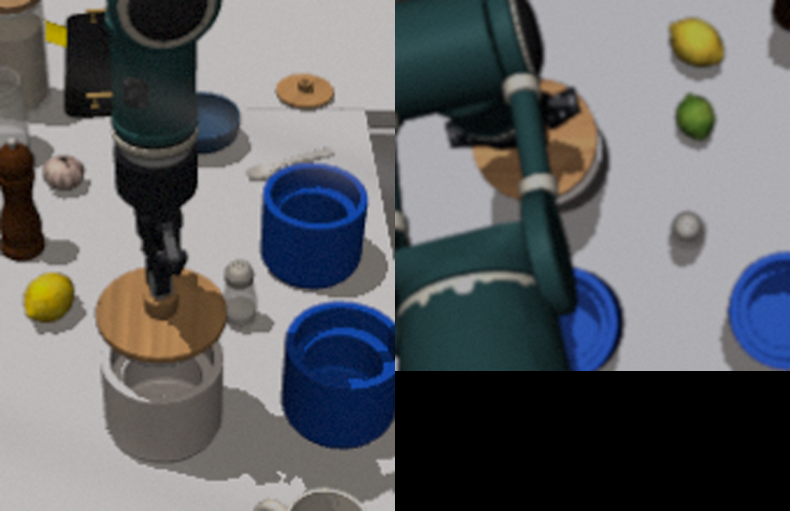

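The lid hangs level just above the white crock, with its edges nearly concentric in the side view. I'll refine with an edge fit on the stored pictures, using the cover held at a known TCP to remove camera bias.

```bash
python3 - <<'E'
from h import *
def run(n,f,c0,rings,lab):
    c=cal(n); im=cv2.imread('pics/'+f).astype(np.float32); im=cv2.GaussianBlur(im,(0,0),.7)
    gx=cv2.Sobel(im,-1,1,0,ksize=3);gy=cv2.Sobel(im,-1,0,1,ksize=3)
    G=np.sqrt((gx**2+gy**2).sum(2)); G=np.minimum(G,np.percentile(G,99.5))
    best=[]
    def sc(x):
        v=0
        for rr,z in rings:
            q=cv2.projectPoints(ring(x,rr,z),cv2.Rodrigues(c[2])[0],c[3],c[0],c[1])[0][:,0].astype(np.float32)
            v+=cv2.remap(G,q[:,:1],q[:,1:],cv2.INTER_CUBIC).mean()
        return v
    k=np.arange(-10,10.1,.5)/1000
    S=np.array([[sc((c0[0]+a,c0[1]+b)) for b in k] for a in k]); i,j=np.unravel_index(S.argmax(),S.shape)
    w=np.clip(S-np.percentile(S,98),0,None); m=(w.sum(1)@k/w.sum()*1000,w.sum(0)@k/w.sum()*1000)
    print(lab,n,f,"peak mm",k[i]*1e3,k[j]*1e3,"mean",np.round(m,1),"score",S.max().round(0))
L0=[(.066,.036)]
for n in("side","top"):
    run(n,n+"0.png",(.5194,-.1603),L0,"lid start vs TCP")
    run(n,n+"4.png",(.5191,-.1601),[(.066,.036+.1448)],"lid air")
    run(n,n+"6.png",(.5178,.1644),[(.066,.036+.1365)],"lid over crock vs TCP")
    for rs in([(.054,.105)],[(.042,.075)],[(.054,.105),(.042,.075),(.064,.105)]): run(n,n+"0.png",(.5178,.1644),rs,"crock vs TCP")
E
```

```text
lid start vs TCP side side0.png peak mm 0.5 4.0 mean [0.6 4.1] score 350.0
lid air side side4.png peak mm 0.5 5.5 mean [0.3 5.6] score 296.0
lid over crock vs TCP side side6.png peak mm -2.0 4.5 mean [-1.9  4.6] score 325.0
crock vs TCP side side0.png peak mm -1.5 4.0 mean [-1.3  3.9] score 458.0
crock vs TCP side side0.png peak mm -2.0 4.0 mean [-1.9  4.1] score 395.0
crock vs TCP side side0.png peak mm -1.5 4.0 mean [-1.5  3.8] score 1125.0
lid start vs TCP top top0.png peak mm 2.5 -4.0 mean [ 2.7 -4. ] score 228.0
lid air top top4.png peak mm -0.5 -1.5 mean [-0.5 -1.4] score 247.0
lid over crock vs TCP top top6.png peak mm -6.0 -8.5 mean [-5.8 -8.7] score 254.0
crock vs TCP top top0.png peak mm -7.0 -9.5 mean [-7.1 -9.3] score 338.0
crock vs TCP top top0.png peak mm 0.5 -1.5 mean [0.9 0.1] score 177.0
crock vs TCP top top0.png peak mm -7.5 -10.0 mean [-7.4 -9.5] score 707.0
```

Both cameras put the held cover within about 1 mm of the crock centre. Lowering now, watching the force.

Request:
step_arm:
  targets:
    - [[0,0,0],[0,0,8],5]
    - [[0,0,0],[0,0,10],5]
    - [[0,0,0],[0,0,8],5]
    - [[0,0,0],[0,0,6],5]
    - [[0,0,0],[0,0,4],5]

```text
time: 10.63
tool_pos: [0.5164, 0.1644, 0.2332]
tcp_rot: [3.108, 0.458, -0.005]
wrist_force: [0.4, -0.3, -5.3]
width: 0.111
grip_force: 78.6
```

Request:
step_arm:
  targets:
    - [[0,0,0],[0,0,3],5]
    - [[0,0,0],[0,0,3],5]
    - [[0,0,0],[0,0,0],5]

```text
time: 10.88
tool_pos: [0.5172, 0.1646, 0.2286]
tcp_rot: [3.108, 0.458, -0.002]
wrist_force: [-0.5, -1.0, -3.7]
width: 0.108
grip_force: 78.6
```

Request:
step_arm:
  targets:
    - [[0,0,0],[0,0,3],5]
    - [[0,0,0],[0,0,3],5]
    - [[0,0,0],[0,0,3],5]
    - [[0,0,0],[0,0,2],5]
    - [[0,0,0],[0,0,0],5]

```text
time: 11.3
tool_pos: [0.517, 0.1646, 0.2178]
tcp_rot: [3.108, 0.458, -0.002]
wrist_force: [0.0, 0.4, -4.4]
width: 0.113
grip_force: 78.6
```

Request:
step_arm:
  targets:
    - [[0,0,0],[0,0,1],5]
    - [[0,0,0],[0,0,1],5]
    - [[0,0,0],[0,0,1],5]
    - [[0,0,0],[0,0,0],5]

```text
time: 11.63
tool_pos: [0.5174, 0.1646, 0.2153]
tcp_rot: [-3.108, -0.458, 0.0]
wrist_force: [-0.6, -0.9, -3.6]
width: 0.106
grip_force: 78.6
```

Request:
step_arm:
  targets:
    - [[0,0,0],[0,0,1],5]
    - [[0,0,0],[0,0,1],5]
    - [[0,0,0],[0,0,0],5]

```text
time: 11.88
tool_pos: [0.5175, 0.1647, 0.2135]
tcp_rot: [-3.108, -0.458, -0.001]
wrist_force: [0.3, 0.3, -2.5]
width: 0.107
grip_force: 78.8
```

Request:
step_arm:
  targets:
    - [[0,0,0],[0,0,1],5]
    - [[0,0,0],[0,0,0.5],5]
    - [[0,0,0],[0,0,0],5]

```text
time: 12.13
tool_pos: [0.5174, 0.1646, 0.2118]
tcp_rot: [3.108, 0.458, 0.0]
wrist_force: [-0.6, -0.5, -3.4]
width: 0.108
grip_force: 78.8
```

Request:
step_arm:
  targets:
    - [[0,0,0],[0,0,0.5],5]
    - [[0,0,0],[0,0,0.5],5]
    - [[0,0,0],[0,0,0],5]

```text
time: 12.38
tool_pos: [0.5176, 0.1646, 0.2112]
tcp_rot: [3.108, 0.458, 0.001]
wrist_force: [0.2, -1.0, -1.4]
width: 0.109
grip_force: 79.0
```

Request:
step_arm:
  targets:
    - [[0,0,0],[0,0,0.5],5]
    - [[0,0,0],[0,0,0.5],5]
    - [[0,0,0],[0,0,0],5]

```text
time: 12.63
tool_pos: [0.5176, 0.1646, 0.2111]
tcp_rot: [3.108, 0.458, 0.001]
wrist_force: [-4.1, -1.6, 4.7]
width: 0.109
grip_force: 79.9
```

Plate contact came at TCP z 0.211, exactly the seated height. Releasing and moving up.

Request:
step_arm:
  targets:
    - [[0,0,0],[0,0,0],14]
    - [[0,0,0],[0,0,0],20]
    - [[0,0,0],[0,0,0],30]
    - [[0,0,0],[0,0,0],40]
    - [[0,0,0],[0,0,0],60]

```text
time: 13.05
tool_pos: [0.5175, 0.1647, 0.2098]
tcp_rot: [-3.108, -0.458, -0.0]
wrist_force: [0.1, 0.4, -0.5]
width: 0.594
grip_force: 0.0
```

Request:
step_arm:
  targets:
    - [[0,0,0],[0,0,-4],60]
    - [[0,0,0],[0,0,-12],60]
    - [[0,0,0],[0,0,-20],60]
    - [[0,0,0],[0,0,-12],60]
    - [[0,0,0],[0,0,0],60]

```text
time: 13.47
tool_pos: [0.5196, 0.1653, 0.2624]
tcp_rot: [-3.107, -0.458, -0.012]
wrist_force: [0.4, 0.2, 1.0]
width: 0.702
grip_force: 0.0
```

```bash
python3 look.py w7.png .163 .137; python3 - <<'E'
from h import *
for n in("side","top"): print(n,proj(n,[.5174,.1646,.163]),proj(n,[.5174,.1646,.137]))
import cv2
a=cv2.imread('pics/w7.png'); s=save("side","side7.png")[:,:,::-1]
s=cv2.resize(s[180:340,250:350],(300,480),interpolation=cv2.INTER_CUBIC)
cv2.imwrite('pics/c7.png',np.hstack([a[:,70:570],s]))
E
```

```text
{'time': np.float64(13.4667), 'tool_pos': array([0.5196, 0.1653, 0.2624]), 'tcp_rot': array([-3.1071, -0.4581, -0.0118]), 'width': np.float64(0.7016), 'wrist_force': array([0.4127, 0.1919, 1.0204])} 0.0726 z [ 0.0073  0.002  -1.    ]
post_top [293.  314.1] 0.9 [0.5167 0.1675 0.163 ] tool frame mm [-2.9 -3.  99.4]
collar_top [277.1 319.3] 0.81 [0.5156 0.1646 0.137 ] tool frame mm [ -5.   -0.5 125.4]
side post_top [264. 299.] 0.36 [0.5163 0.1619 0.163 ]
side collar_top [270.5 301.5] 0.94 [0.511  0.1575 0.137 ]
side collar_top [163.7 359.2] 0.76 [ 0.3518 -0.3053  0.137 ]
top collar_top [311.6 482.2] 0.75 [ 0.3286 -0.4342  0.137 ]
top collar_top [230.5 245.4] 0.72 [0.5221 0.1529 0.137 ]
side [298.46160318 264.80971711] [298.67287811 272.61122896]
top [238.90956236 230.62049536] [240.65029375 232.27781767]
```

View pics/c7.png

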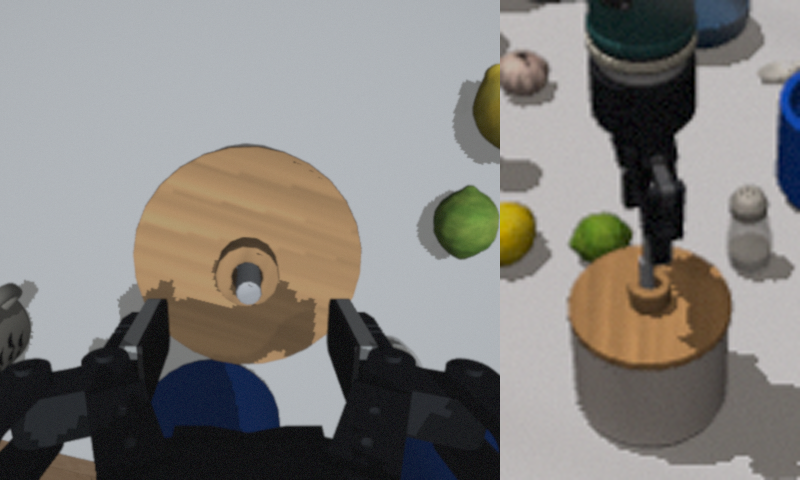

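The cover lies level on the crock rim, with the collar at crop (247,277) and the post tip at (248,292), both midway between the open fingers. Now settling, then descending on the collar.

Request:
step_arm:
  targets:
    - [[0,0,0],[0,0,0],55]
    - [[0,0,0],[0,0,10],55]
    - [[0,0,0],[0,0,20],50]
    - [[0,0,0],[0,0,20],50]
    - [[0,0,0],[0,0,10],50]
  grip_force: 60

```text
time: 14.38
tool_pos: [0.5159, 0.1642, 0.1948]
tcp_rot: [3.108, 0.458, -0.006]
wrist_force: [-0.2, -0.9, -0.7]
width: 0.586
grip_force: 0.0
```

Request:
step_arm:
  targets:
    - [[0,0,0],[0,0,5],50]
    - [[0,0,0],[0,0,0],50]
    - [[0,0,0],[0,0,0],50]
    - [[0,0,0],[0,0,0],50]

```text
time: 14.72
tool_pos: [0.5182, 0.1649, 0.194]
tcp_rot: [-3.108, -0.458, -0.003]
wrist_force: [-0.4, 0.1, -0.2]
width: 0.586
grip_force: 0.0
```

Request:
step_arm:
  targets:
    - [[0,0,0],[0,0,3],50]
    - [[0,0,0],[0,0,1.5],48]
    - [[0,0,0],[0,0,0],44]
    - [[0,0,0],[0,0,0],40]
    - [[0,0,0],[0,0,0],37]

```text
time: 15.13
tool_pos: [0.5175, 0.1647, 0.1886]
tcp_rot: [-3.108, -0.458, -0.0]
wrist_force: [-1.4, -0.0, 0.3]
width: 0.433
grip_force: 0.0
```

Request:
step_arm:
  targets:
    - [[0,0,0],[0,0,0],34]
    - [[0,0,0],[0,0,0],31]
    - [[0,0,0],[0,0,0],28]
    - [[0,0,0],[0,0,0],25]
    - [[0,0,0],[0,0,0],25]

```text
time: 15.55
tool_pos: [0.5175, 0.1647, 0.189]
tcp_rot: [-3.108, -0.458, -0.001]
wrist_force: [-1.4, 0.2, 6.0]
width: 0.377
grip_force: 59.3
```

Request:
step_arm:
  targets:
    - [[0,0,0],[0,0,0],25]
    - [[0,0,0],[0,0,0],25]

```text
time: 15.72
tool_pos: [0.5176, 0.1647, 0.189]
tcp_rot: [-3.108, -0.458, -0.001]
wrist_force: [-1.9, -0.6, 5.5]
width: 0.377
grip_force: 59.3
```

Request:
step_arm:
  targets:
    - [[0,0,0],[0,0,-1],25]
    - [[0,0,0],[0,0,-2],25]
    - [[0,0,0],[0,0,-3],25]
    - [[0,0,0],[0,0,-2],25]
    - [[0,0,0],[0,0,0],25]

```text
time: 16.13
tool_pos: [0.5175, 0.1647, 0.1966]
tcp_rot: [-3.108, -0.458, -0.0]
wrist_force: [0.3, 1.1, -1.9]
width: 0.38
grip_force: 59.7
```

Request:
step_arm:
  targets:
    - [[0,0,0],[0,0,0],25]
    - [[0,0,0],[0,0,0],25]

```text
time: 16.3
tool_pos: [0.5172, 0.1646, 0.1962]
tcp_rot: [3.108, 0.458, -0.001]
wrist_force: [0.0, 0.7, -1.1]
width: 0.378
grip_force: 59.7
```

Wrist force is about −1.8 N, the cover's weight alone. Continuing up.

Request:
step_arm:
  targets:
    - [[0,0,0],[0,0,-3],25]
    - [[0,0,0],[0,0,-5],25]
    - [[0,0,0],[0,0,-5],25]
    - [[0,0,0],[0,0,-5],25]
    - [[0,0,0],[0,0,-5],25]

```text
time: 16.72
tool_pos: [0.5175, 0.1647, 0.2202]
tcp_rot: [-3.108, -0.458, -0.001]
wrist_force: [-0.4, 0.9, -2.0]
width: 0.38
grip_force: 59.7
```

Request:
step_arm:
  targets:
    - [[0,0,0],[0,0,-6],25]
    - [[0,0,0],[0,0,-6],25]
    - [[0,0,0],[0,0,-6],25]
    - [[0,0,0],[0,0,-6],25]
    - [[0,0,0],[0,0,-6],25]

```text
time: 17.13
tool_pos: [0.5174, 0.1646, 0.2501]
tcp_rot: [-3.108, -0.458, -0.0]
wrist_force: [0.2, 0.9, -1.4]
width: 0.375
grip_force: 59.7
```

Request:
step_arm:
  targets:
    - [[0,0,0],[0,0,-6],25]
    - [[0,0,0],[0,0,-6],25]
    - [[0,0,0],[0,0,-6],25]
    - [[0,0,0],[0,0,-6],25]
    - [[0,0,0],[0,0,-6],25]

```text
time: 17.55
tool_pos: [0.5174, 0.1646, 0.28]
tcp_rot: [-3.108, -0.458, 0.0]
wrist_force: [0.5, 0.2, -1.3]
width: 0.381
grip_force: 59.7
```

Request:
step_arm:
  targets:
    - [[0,0,0],[0,0,-6],25]
    - [[0,0,0],[0,0,-4],25]
    - [[0,0,0],[0,0,0],25]
    - [[0,0,0],[0,0,0],25]
    - [[0,0,0],[0,0,0],25]

```text
time: 17.97
tool_pos: [0.5172, 0.1646, 0.289]
tcp_rot: [3.108, 0.458, -0.001]
wrist_force: [-0.0, 0.2, -1.1]
width: 0.379
grip_force: 59.7
```

Request:
step_arm:
  targets:
    - [[0,0,0],[0,0,0],25]
    - [[0,0,0],[0,0,0],25]
    - [[0,0,0],[0,0,0],25]
    - [[0,0,0],[0,0,0],25]
    - [[0,0,0],[0,0,0],25]

```text
time: 18.38
tool_pos: [0.5173, 0.1647, 0.2892]
tcp_rot: [3.108, 0.458, -0.0]
wrist_force: [-0.4, -0.2, -1.7]
width: 0.379
grip_force: 59.7
```

```bash
python3 - <<'E'
from h import *
s=read_state(); print(s["time"],s["tool_pos"],s["wrist_force"],s["joint_vel"].round(4),s["width"],s["grip_force"])
a=save("wrist","w8.png")[:,:,::-1]; b=save("side","side8.png")[:,:,::-1]
b=cv2.resize(b[160:340,240:352],(299,480),interpolation=cv2.INTER_CUBIC)
cv2.imwrite('pics/c8.png',np.hstack([a[:,70:570],b]))
E
```

```text
18.3833 [0.51733703 0.16466826 0.28922518] [-0.36299398 -0.2273554  -1.72489751] [-0.0001  0.0005 -0.001  -0.0015  0.0013  0.002 ] 0.37929719931296413 59.71109362319112
```

View pics/c8.png

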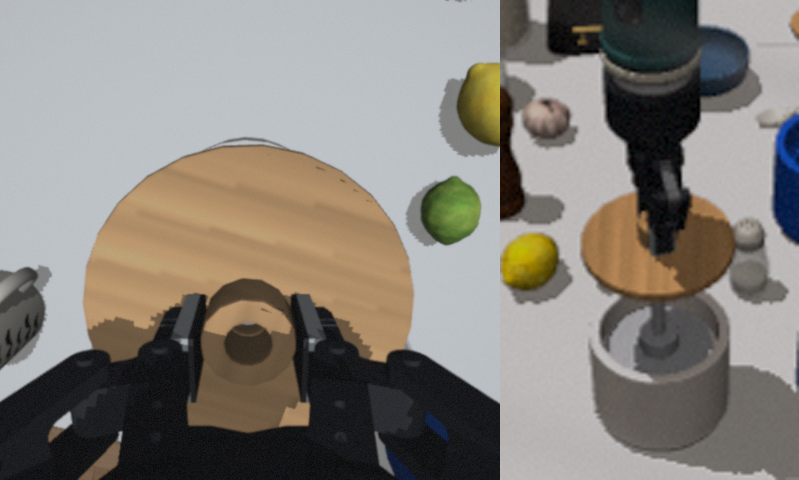

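The cover is level in the fingers, and its hole at crop (248,343) shows no post through it. The plate with its post stands seated inside the white crock (crop (658,340)). The cover has been raised 100 mm, about 130 mm above the plate's origin, and is still.

```bash
python3 -c "
from workcell import *
print(finish_job())"
```

```text
the job is handed in; nothing more can be done
None
```

The job is handed in; no verdict came back. At hand-in the plate was seated on the white crock's ledge, and the cover was held level and still about 130 mm above the plate's origin, clear of the post.

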